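# Swap the pans under the draining stand and hang the baskets to drain

## Robot

A 6-joint arm with a two-finger parallel gripper is mounted at the origin on a cart in front of the work surface, level with it; the furniture and walls round the work are solid. World frame = base frame: x ahead of the robot, y to its left, z up, the work surface at z = 0. Lengths are in m, angles in rad, forces in N, time in s.
With the tool pointing down it reaches from about 0.3 to 0.825 m from the base axis. Payload 5.4 kg.
Tool frame: the origin (TCP) lies midway between the tips of the shut fingers; the grasp point (between the pads) lies 19 mm behind it; z points along the fingers, y is the line along which they close (so a half turn about z gives the same grasp; the last joint's range is limited). The gripper opens to 92 mm and grips with 3 to 60 N. Pads are 20 mm wide; open, the fingers measure 128 mm over their backs; the gripper's body (75 mm by 189 mm) begins 69 mm behind the grasp point.
Start: joints at [0.934, 0.158, 1.597, -0, 1.386, -0.21], TCP at [0.238, 0.523, 0.215] pointing down, gripper open.
Joint ranges: [-2.91, 2.91], [-0.94, 2.29], [0.18, 2.7], [-1.29, 4.43], [0.17, 2.64], [-3, 3]. Speed limits (rad/s): [2.57, 2.57, 3.14, 3.14, 3.14, 3.14].

## Interface

Orientations are given as a rotation vector (axis times angle).
In Python, from bench import * gives the robot as it stands. The module is installed in compiled form; this text tells all that it offers.
- The arm moves only by the shell command python3 -m pendant 'ROWS'. ROWS is JSON, one flat list of numbers, 7 for each row, row after row: the finger opening in m, from 0 to 0.0919, then the shift along the tool's x, y, z in m, then the turn, a rotation vector about the tool's x, y, z in degrees. A call has 1 to 8 rows; each row shifts and turns the commanded pose from where the row before left it, along the tool's axes as they then stand; what a row does not reach is not made up. A row lasts 1/10 s, in which the tool goes at most 50 mm and 8.59 degrees, less where a joint would pass 70% of its speed; a pose out of reach is approached as far as the arm can. A call with a gripper value outside its range is refused whole. The fingers move at their own pace and stop on an object; the grip force is fixed at half the most. Time passes only in rows, so rows that do not move let the fingers close. It gives the time, the measured TCP pose, the force, the opening and the grip force at its end, in the units of the state.
- read_state(): the state, without advancing time (a new reading comes with each control period).
- grab_frame(name): name is "scene" or "top" or "wrist"; returns the picture (384x512x3 uint8, blue, green, red); there is no depth.
- calibration(name): a dict with "mtx" (3x3 intrinsics, pixels), "R" (3x3) and "t" (3): a world point X has camera coordinates R X + t. Camera axes: x right, y down, z forward; pixel columns grow to the right and rows downward; lengths in m; the calibration is good to about 2 mm. The wrist camera is an equidistant fisheye: a pixel r from the principal point sees the ray r / f radians off the axis. A picture is of the moment at which its call begins: read the wrist's pose just before it. calibration takes no time and is no camera call; for the wrist camera it gives the pose at the moment of the call.
- finish_job(): hands the job in; it is judged then, once.
The state is a dict: "time_s": time; "q": joint angles; "dq": joint speeds; "joint_efforts": joint torques, N m; "tcp_pos": TCP position; "tcp_rot": TCP orientation; "wrist_force": force on the tool from outside, world axes, zero at the start; "moment": the same for the moment, N m; "gripper_width": opening from 0.0 (shut) to 1.0 (fully open); "gripper_force": force on a finger pad.
Only numpy, scipy, OpenCV 4.12 (cv2) and the standard library are available. Lean on these libraries where they do the work, as an engineer would, in place of code of your own. Each camera call takes 0.05 s, during which the arm holds its last target. There are 200 camera calls.

## Task

Get the draining stand ready and hang up the washed baskets: slide the deep rinse pan out from under the hooks to the empty marked place at the side, then slide the shallow drip tray from its marked place to the one under the hooks, both along the bench without lifting them and square within the marks. Then hang every wire basket by its handle on a hook of its own over the tray, hanging straight and still, and leave the other things on the bench where they are.

Things in the scene. Friction and masses are not known exactly. Their poses are not given: they have to be found in the camera images.
- stand: fixed draining stand: an upright white panel 260 mm wide, 228 mm high, with three upturned steel hooks high on its front, 85 mm apart, that point to stand -x. Origin on the bench straight below the middle hook's seat; x from there back to the panel (face at x = 68 mm, foot to 113 mm; a pan pushed back beside it catches on it when slid across), y along the hooks to the left, z up
- hook_left (a point): seat of the left (stand +y) hook: where the bail peak (point basket_N_peak) rests when a basket hangs there, 225 mm above the bench. The 8 mm hook rod's trough has its centre line 10 mm below this point; the upturned tip, 14 mm ahead (stand -x), tops out 9 mm above it, so bring the peak in over the tip at least 20 mm above the seat, then lower it
- hook_mid (a point): seat of the middle hook: where the bail peak (point basket_N_peak) rests when a basket hangs there, 225 mm above the bench. The 8 mm hook rod's trough has its centre line 10 mm below this point; the upturned tip, 14 mm ahead (stand -x), tops out 9 mm above it, so bring the peak in over the tip at least 20 mm above the seat, then lower it
- hook_right (a point): seat of the right (stand -y) hook: where the bail peak (point basket_N_peak) rests when a basket hangs there, 225 mm above the bench. The 8 mm hook rod's trough has its centre line 10 mm below this point; the upturned tip, 14 mm ahead (stand -x), tops out 9 mm above it, so bring the peak in over the tip at least 20 mm above the seat, then lower it
- mark_drain: four black corner brackets painted flat on the bench round a 110 x 230 mm place for a pan; origin at its centre, axes parallel to the stand's and to those of a pan that stands square in it. The place under the hooks: the rinse pan stands here at first, the drip tray belongs here in the end
- mark_tray_home: four black corner brackets painted flat on the bench round a 110 x 230 mm place for a pan; origin at its centre, axes parallel to the stand's and to those of a pan that stands square in it. The place where the drip tray stands at first, 255 mm to the left or right of the place under the hooks
- mark_free: four black corner brackets painted flat on the bench round a 110 x 230 mm place for a pan; origin at its centre, axes parallel to the stand's and to those of a pan that stands square in it. The empty place on the other side, 255 mm from the place under the hooks; the rinse pan belongs here in the end
- rinse_pan: deep steel pan, 110 (x) x 230 (y) x 60 mm high, 0.6 kg. Origin: centre of underside, z up. Handle on the -x side: a post on the wall's middle carries a level black bar 60 (x) x 12 (y) x 16 mm high, x = -65 to -125 mm, z = 86 to 102 mm, to be pinched from above across y. Slides on the bench
- drip_tray: shallow steel tray, 110 (x) x 230 (y) x 24 mm high, 0.45 kg, same handle as the rinse pan. Origin: centre of underside, z up. Handle on the -x side: a post on the wall's middle carries a level black bar 60 (x) x 12 (y) x 16 mm high, x = -65 to -125 mm, z = 86 to 102 mm, to be pinched from above across y. Slides on the bench
- rinse_pan_handle (a point): middle of the rinse pan's handle bar, 97 mm in front of the pan's centre and 94 mm up
- drip_tray_handle (a point): middle of the drip tray's handle bar, 97 mm in front of the tray's centre and 94 mm up
- basket_1: wire basket 48 (x) x 56 (y) x 35 mm high, 0.12 kg, with a roof-shaped bail of 7 mm wire in its y-z plane: legs at y = +-26 mm up to z = 55, then sloping to a peak at z = 80 mm; a hook can enter under the peak along x from either side. On the peak a black grip stem 12 x 12 mm, z = 81 to 131 mm, then a 16 mm knob to 136. Origin: centre of underside, z up. May be absent
- basket_2: wire basket 48 (x) x 56 (y) x 35 mm high, 0.12 kg, with a roof-shaped bail of 7 mm wire in its y-z plane: legs at y = +-26 mm up to z = 55, then sloping to a peak at z = 80 mm; a hook can enter under the peak along x from either side. On the peak a black grip stem 12 x 12 mm, z = 81 to 131 mm, then a 16 mm knob to 136. Origin: centre of underside, z up. May be absent
- basket_3: wire basket 48 (x) x 56 (y) x 35 mm high, 0.12 kg, with a roof-shaped bail of 7 mm wire in its y-z plane: legs at y = +-26 mm up to z = 55, then sloping to a peak at z = 80 mm; a hook can enter under the peak along x from either side. On the peak a black grip stem 12 x 12 mm, z = 81 to 131 mm, then a 16 mm knob to 136. Origin: centre of underside, z up. May be absent
- basket_1_peak (a point): peak of this basket's bail (centre of the wire), 80 mm above its underside
- basket_2_peak (a point): peak of this basket's bail (centre of the wire), 80 mm above its underside
- basket_3_peak (a point): peak of this basket's bail (centre of the wire), 80 mm above its underside
- bottle: bystander: bottle with a screw cap, 56 mm across, 97 mm high; leave alone
- tip_box: bystander: pipette tip box with clear lid, 90 x 122 x 61 mm; leave alone
- beaker: bystander: beaker, 60 mm across, 78 mm high; leave alone
- pen: bystander: pen lying on the bench, 145 mm long; leave alone
Things that resemble listed ones, but are neither listed nor needed, are in the scene too. What is shaped like the basket_3 but yellow is not meant.

How it is judged:
On the way, in this order (a step that is already met when the one before it is completed fails the run):
1. the rinse pan stands in the free marked place (horizontal distance between rinse_pan and mark_free below 0.025 m and angle between the x axis of rinse_pan and the x axis of mark_free, either way round below 0.2 rad and height (world z) of rinse_pan below 0.006 m), for 0.2 s.
2. the drip tray stands in the marked place under the hooks (horizontal distance between drip_tray and mark_drain below 0.025 m and angle between the x axis of drip_tray and the x axis of mark_drain, either way round below 0.2 rad and height (world z) of drip_tray below 0.006 m), for 0.2 s.
3. every basket hangs by its bail on a hook ((distance between basket_1_peak and hook_left below 0.012 m or distance between basket_1_peak and hook_mid below 0.012 m or distance between basket_1_peak and hook_right below 0.012 m) and angle between each of basket_1, basket_2, basket_3's own z axis and vertical below 0.3 rad and (distance between basket_2_peak and hook_left below 0.012 m or distance between basket_2_peak and hook_mid below 0.012 m or distance between basket_2_peak and hook_right below 0.012 m) and (distance between basket_3_peak and hook_left below 0.012 m or distance between basket_3_peak and hook_mid below 0.012 m or distance between basket_3_peak and hook_right below 0.012 m)), for 0.2 s.
At the end, for the whole second after the job is handed in: The rinse pan is in the free place and the drip tray in the place under the hooks, each within 25 mm and 0.2 rad and flat on the bench; every basket present hangs with its bail peak within 12 mm of a hook's seat, tilted less than 0.3 rad; all at rest (all of step 1 and all of step 2 and all of step 3 and linear speed of each of basket_1, basket_2, basket_3, rinse_pan, drip_tray below 0.05 m/s); the robot touches nothing.
It fails at once if a pan is lifted off the bench (height (world z) of any of rinse_pan, drip_tray above 0.015 m).
It fails at once if a bystander is moved more than 4 cm (distance of any of bottle, tip_box, beaker, pen from where it was at the start of the episode above 0.04 m).
Of basket_1, basket_2, basket_3 only 2 to 3 are there at a start; the rules pass over those that are not, and their reading is None.
At some moment in a run one of drip_tray, rinse_pan may be knocked a few centimetres aside while the robot is not near it.
It also fails if it takes over 210 s, if anything falls off the work surface, if the arm or the gripper's body presses on something with over 40 N, if the wrist force passes 120 N, or if a joint passes its speed limit or range.

## Working session

There is one attempt and no reset: what is moved stays moved. The work goes in short steps, Python scripts to look and compute and a shell command to move; the robot and the scene stay as the last step left them, time stands still between calls to the robot, and variables do not carry over. Pictures are saved under pics/ and viewed, at most 18 in all, crops included, and the job is handed in when it is done.

```bash
mkdir -p pics; python3 - <<'E'
from bench import *
import cv2
for n in("scene","top"):
    cv2.imwrite(f"pics/{n}0.png",cv2.resize(grab_frame(n),None,fx=1.5,fy=1.5,interpolation=cv2.INTER_CUBIC))
    c=calibration(n);print(n,c)
s=read_state();print(s['tcp_pos'],s['tcp_rot'],s['time_s'])
E
```

```text
scene {'mtx': array([[455.48174008,   0.        , 249.54438882],
       [  0.        , 455.48174008, 189.21198742],
       [  0.        ,   0.        ,   1.        ]]), 'R': array([[ 0.54247515, -0.84003923, -0.00740316],
       [-0.41136736, -0.25794589, -0.87420868],
       [ 0.73245997,  0.4772819 , -0.48549395]]), 't': array([-0.26883672,  0.34535873,  1.51726267])}
top {'mtx': array([[382.47840101,   0.        , 260.00794246],
       [  0.        , 382.47840101, 189.92561596],
       [  0.        ,   0.        ,   1.        ]]), 'R': array([[ 2.27831880e-02, -9.99740135e-01,  7.66728616e-04],
       [-9.82168765e-01, -2.25258969e-02, -1.86646994e-01],
       [ 1.86615762e-01,  3.49935664e-03, -9.82426746e-01]]), 't': array([-0.01172102,  0.52124841,  1.29151263])}
[0.23771578 0.52294614 0.2137471 ] [-6.65182257e-01 -3.06968215e+00  2.38671408e-03] 0.1
```

View pics/scene0.png

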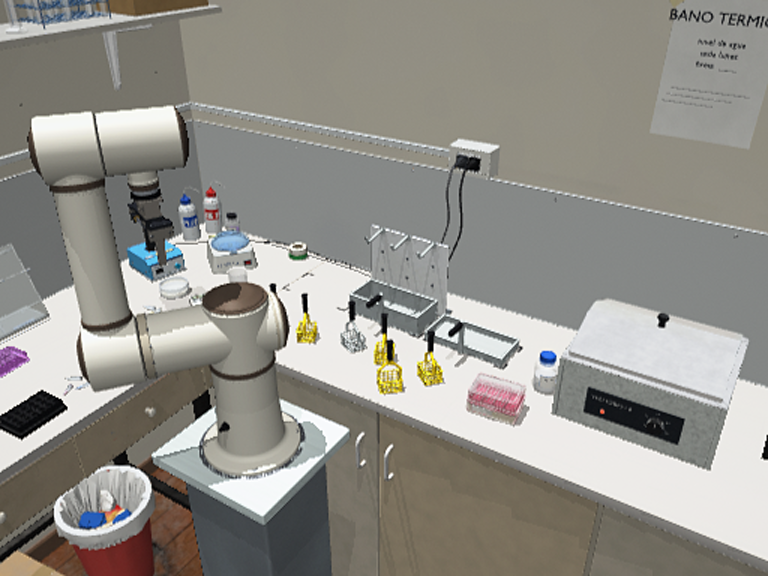

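View pics/top0.png

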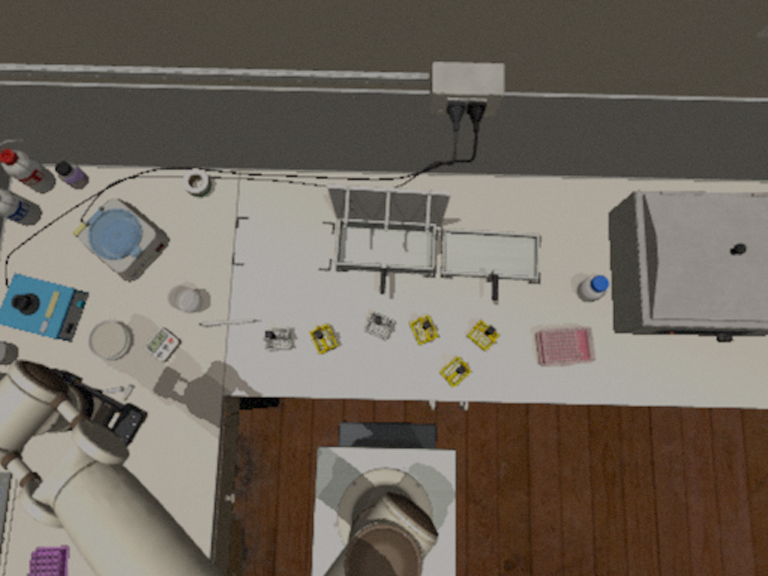

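The top view shows grey baskets at (280,338) and (380,325), and yellow decoys at (323,338), (424,330), (483,333) and (456,371). The free mark is on the left around (285,243), the rinse pan at (386,247) and the tray at (490,256). The two grey baskets fit the description because they aren't yellow. I'll confirm that in an enlarged crop.

```bash
cat > h.py <<'E'
from bench import *
import cv2,numpy as np
from scipy.spatial.transform import Rotation as Rn
def crop(n,x0,y0,w,h,f,out,img=None):
    img=grab_frame(n) if img is None else img
    cv2.imwrite(f"pics/{out}.png",cv2.resize(img[y0:y0+h,x0:x0+w],None,fx=f,fy=f,interpolation=cv2.INTER_CUBIC))
def world(n,u,v,z,c=None):  # pixel -> world at height z
    c=c or calibration(n);d=c['R'].T@np.linalg.solve(c['mtx'],[u,v,1]);o=-c['R'].T@c['t']
    return (o+d*(z-o[2])/d[2])[:2]
def proj(n,X):
    c=calibration(n);p=c['mtx']@(c['R']@np.array(X)+c['t']);return p[:2]/p[2]
E
python3 -c "
from h import *
crop('top',150,118,215,145,3.7,'topc')
crop('scene',180,140,180,130,4.4,'scenec')"
```

```text
(no output)
```

View pics/topc.png

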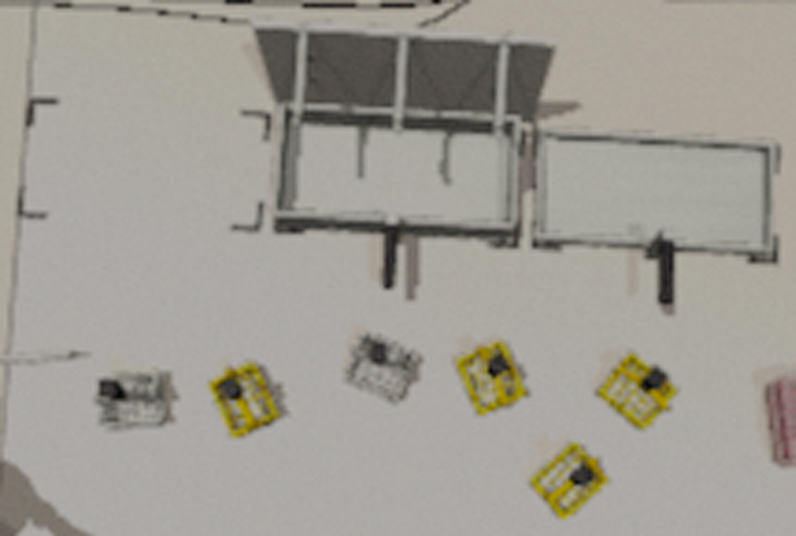

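View pics/scenec.png

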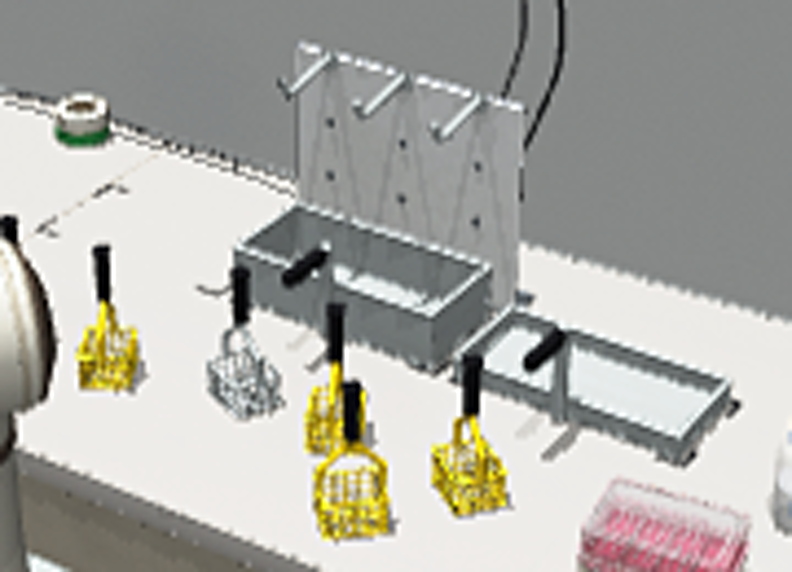

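The crop confirms it: the only grey baskets are at crop (135,397) and (382,368), so there are two. The free brackets are at (32,102), (268,113), (22,215) and (262,228). Next I'll measure them.

```bash
python3 - <<'E'
from h import *
np.set_printoptions(precision=4,suppress=True)
W=lambda x,y,z:world('top',150+(x+.5)/3.7-.5,118+(y+.5)/3.7-.5,z)
P={k:W(*v) for k,v in dict(fTL=(32,102,0),fTR=(268,113,0),fBL=(22,215,0),fBR=(262,228,0),hBL=(537,245,0),hBR=(775,260,0),hTR=(778,147,0),dBR=(516,243,0),
 rTL=(284,110,.06),rTR=(518,121,.06),rBL=(276,217,.06),rBR=(512,230,.06),
 tTL=(539,133,.024),tTR=(775,148,.024),tBL=(534,237,.024),tBR=(768,253,.024),
 rh0=(390,230,.1),rh1=(389,288,.102),th0=(664,240,.102),th1=(667,303,.102),
 b1knob=(111,389,.136),b2knob=(377,352,.136),
 hookL=(299,128,.234),hookM=(398,128,.234),hookR=(499,131,.234)).items()}
for k,v in P.items(): print(k,v)
f=sum(P[k] for k in('fTL','fTR','fBL','fBR'))/4
print('free',f,'sizes',[np.linalg.norm(P[a]-P[b]) for a,b in(('fTL','fTR'),('fTL','fBL'),('rTL','rTR'),('rTL','rBL'),('tTL','tTR'),('tTL','tBL'))])
for p in 'rt':print(p,sum(P[p+k] for k in('TL','TR','BL','BR'))/4)
for a,b in(('fTR','fTL'),('fBR','fBL'),('hBR','hBL'),('rTR','rTL'),('rBR','rBL'),('tTR','tTL'),('tBR','tBL'),('hookR','hookL')):
    d=P[a]-P[b];d=-d;print(a,b,'yaw deg',np.degrees(np.arctan2(-d[0],d[1])))
s=read_state();print(Rn.from_rotvec(s['tcp_rot']).as_matrix(),s['tcp_pos'])
E
```

```text
fTL [0.6912 0.3823]
fTR [0.6852 0.1448]
fBL [0.5748 0.3837]
fBR [0.5671 0.1458]
hBL [ 0.5562 -0.1259]
hBR [ 0.5465 -0.36  ]
hTR [ 0.6616 -0.366 ]
dBR [ 0.5577 -0.1051]
rTL [0.6704 0.123 ]
rTR [ 0.6646 -0.1016]
rBL [0.565  0.1264]
rBR [ 0.5576 -0.0968]
tTL [ 0.6636 -0.125 ]
tTR [ 0.6537 -0.3567]
tBL [ 0.559  -0.1208]
tBR [ 0.5484 -0.3472]
rh0 [0.5462 0.0176]
rh1 [0.492  0.0171]
th0 [ 0.5422 -0.2327]
th1 [ 0.484  -0.2347]
b1knob [0.3913 0.2562]
b2knob [0.429  0.0256]
hookL [0.6019 0.093 ]
hookM [0.6038 0.0108]
hookR [ 0.6032 -0.073 ]
free [0.6296 0.2642] sizes [np.float64(0.2375819249317624), np.float64(0.11645692308916258), np.float64(0.22468324370911513), np.float64(0.1053974601834291), np.float64(0.2318352436644842), np.float64(0.10471758958186714)]
r [0.6144 0.0127]
t [ 0.6062 -0.2374]
fTR fTL yaw deg -1.4525870070080353
fBR fBL yaw deg -1.8544030185731224
hBR hBL yaw deg -2.370940996452756
rTR rTL yaw deg -1.477525992873176
rBR rBL yaw deg -1.9126842282893382
tTR tTL yaw deg -2.455327132318972
tBR tBL yaw deg -2.6871801673116242
hookR hookL yaw deg 0.427123311804537
[[-0.9103  0.414  -0.0007]
 [ 0.414   0.9103 -0.0009]
 [ 0.0002 -0.0011 -1.    ]] [0.2378 0.5231 0.214 ]
```

```bash
cat >> h.py <<'E'
YAW=np.radians(-2.0)
def togo(x,y,z,yaw=YAW):  # remaining shift in tool axes (mm) & yaw of tool (deg), if tool y is to lie along stand y
    s=read_state();R=Rn.from_rotvec(s['tcp_rot']).as_matrix()
    T=np.array([[-np.cos(yaw),-np.sin(yaw),0],[-np.sin(yaw),np.cos(yaw),0],[0,0,-1]]).T
    print('t',s['time_s'],'tcp',np.round(s['tcp_pos'],4),'w',round(s['gripper_width'],3),'F',np.round(s['wrist_force'],1),'gf',np.round(s['gripper_force'],1))
    print(' shift mm',np.round(1000*R.T@(np.array([x,y,z])-s['tcp_pos']),1),'turn deg',np.round(np.degrees(Rn.from_matrix(R.T@T).as_rotvec()),2))
E
python3 -m pendant '[0.06,0,0,0,0,0,-7.5, 0.06,0,0,0,0,0,-7.5, 0.06,0,0,0,0,0,-7.5, 0.06,0,0,0,0,0,0]'
python3 -c "
from h import *
togo(.519,.0155,.18)"
```

```text
time_s: 0.6
tcp_pos: [0.2379, 0.5233, 0.2143]
tcp_rot: [-0.053, -3.141, 0.001]
wrist_force: [-0.6, -0.3, -0.5]
gripper_width: 0.673
gripper_force: 0.0
t 0.6 tcp [0.2379 0.5233 0.2143] w 0.673 F [-0.6 -0.3 -0.5] gf 0.0
 shift mm [-298.1 -498.    34.5] turn deg [-0.02 -0.02  0.07]
```

```bash

python3 -m pendant '[0.06,-0.02,-0.036,0,0,0,0, 0.06,-0.02,-0.036,0,0,0,0, 0.06,-0.02,-0.036,0,0,0,0, 0.06,-0.02,-0.036,0,0,0,0, 0.06,-0.02,-0.036,0,0,0,0, 0.06,-0.02,-0.036,0,0,0,0, 0.06,-0.02,-0.036,0,0,0,0, 0.06,-0.02,-0.036,0,0,0,0]' >/dev/null
python3 -m pendant '[0.06,-0.02,-0.036,0,0,0,0, 0.06,-0.02,-0.036,0,0,0,0, 0.06,-0.02,-0.036,0,0,0,0, 0.06,-0.02,-0.036,0,0,0,0, 0.06,-0.02,-0.036,0,0,0,0, 0.06,-0.02,-0.03,0,0,0,0, 0.06,0,0,0,0,0,0, 0.06,0,0,0,0,0,0]' >/dev/null
python3 -c "
from h import *
togo(.519,.0155,.18)"
```

```text
t 2.2 tcp [0.5007 0.016  0.2143] w 0.656 F [ 0.2 -0.3  0.2] gf 0.0
 shift mm [-18.3   0.2  34.3] turn deg [ 0.03 -0.05 -0.16]
```

```bash

python3 -m pendant '[0.06,-0.018,0,0.03,0,0,0, 0.06,0,0,0.03,0,0,0, 0.06,0,0,0.03,0,0,0, 0.06,0,0,0.03,0,0,0, 0.06,0,0,0.016,0,0,0, 0.06,0,0,0,0,0,0]' >/dev/null
python3 -m pendant '[0,0,0,0,0,0,0, 0,0,0,0,0,0,0, 0,0,0,0,0,0,0,0,0,0,0,0,0,0,0,0,0,0,0,0,0,0,0,0,0,0,0,0]' >/dev/null
python3 -c "
from h import *
togo(.534,.268,.078)"
```

```text
t 3.4 tcp [0.519  0.0156 0.0789] w 0.156 F [-1.1  3.9  2. ] gf 1.6
 shift mm [ -6.3 252.8   0.9] turn deg [0.01 0.02 0.03]
```

```bash

python3 -m pendant '[0,0,0,0,0,0,0, 0,0,0,0,0,0,0, 0,0,0.005,0,0,0,0, 0,0,0.01,0,0,0,0, 0,0,0.015,0,0,0,0, 0,0,0.015,0,0,0,0, 0,0,0.015,0,0,0,0,0,0,0.015,0,0,0,0]' 
python3 -m pendant '[0,0,0.015,0,0,0,0, 0,0,0.015,0,0,0,0, 0,0,0.015,0,0,0,0, 0,0,0.015,0,0,0,0, 0,0,0.015,0,0,0,0, 0,0,0.015,0,0,0,0, 0,0,0.015,0,0,0,0,0,0,0.015,0,0,0,0]' 
python3 -m pendant '[0,0,0.015,0,0,0,0, 0,0,0.015,0,0,0,0, 0,-0.003,0.015,0,0,0,0, 0,-0.003,0.008,0,0,0,0, 0,0,0.004,0,0,0,0, 0,0,0,0,0,0,0]' 
python3 -c "
from h import *
togo(.534,.268,.078)
crop('top',150,118,215,145,3.7,'topd')"
```

```text
time_s: 4.2
tcp_pos: [0.522, 0.0897, 0.0788]
tcp_rot: [0.056, 3.14, -0.004]
wrist_force: [-0.5, -5.4, 1.5]
gripper_width: 0.126
gripper_force: 30.2
time_s: 5.0
tcp_pos: [0.5261, 0.2094, 0.0788]
tcp_rot: [0.056, 3.14, -0.005]
wrist_force: [0.2, -7.0, 2.8]
gripper_width: 0.127
gripper_force: 30.2
time_s: 5.6
tcp_pos: [0.5339, 0.2668, 0.0788]
tcp_rot: [0.055, 3.141, -0.002]
wrist_force: [-0.0, -3.5, 3.5]
gripper_width: 0.128
gripper_force: 30.2
t 5.6 tcp [0.5339 0.2668 0.0788] w 0.128 F [-0.  -3.5  3.5] gf 30.2
 shift mm [-0.   1.2  0.8] turn deg [-0.09  0.04  0.  ]
```

View pics/topd.png

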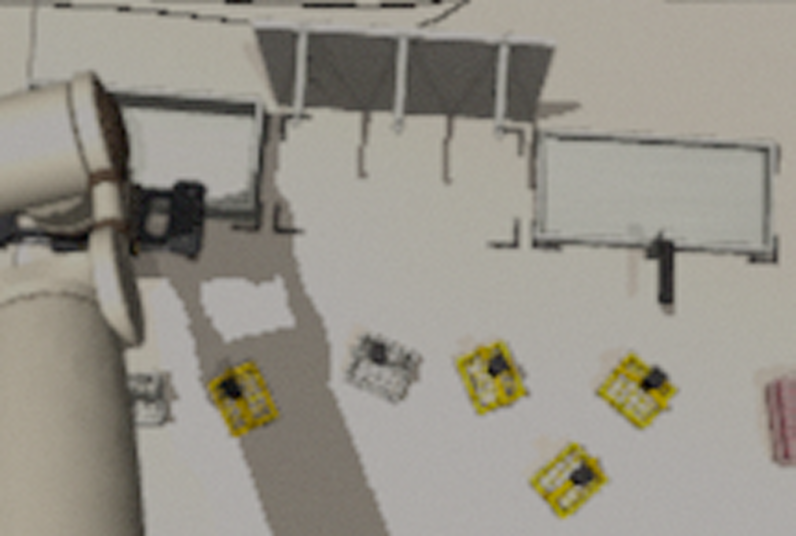

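The pan stands square in the free place (right rim at 265,103 to 258,215). The drain brackets are now visible at (280,115), (525,128), (275,230) and (518,246).

```bash

python3 -m pendant '[0.06,0,0,0,0,0,0, 0.06,0,0,0,0,0,0, 0.06,0,0,0,0,0,0, 0.06,0,0,-0.03,0,0,0, 0.06,0,0,-0.03,0,0,0, 0.06,0,0,-0.04,0,0,0, 0.06,0,0,-0.01,0,0,0]' 
python3 -c "
from h import *
W=lambda x,y,z:world('top',150+(x+.5)/3.7-.5,118+(y+.5)/3.7-.5,z)
P=[W(*p,0) for p in((280,115),(525,128),(275,230),(518,246))];print(P,sum(P)/4)
print(W(361,170,0),W(447,182,0))
togo(.5125,-.2325,.18)"
```

```text
time_s: 6.35
tcp_pos: [0.5359, 0.2681, 0.1937]
tcp_rot: [0.053, 3.133, 0.004]
wrist_force: [0.3, 0.1, -0.1]
gripper_width: 0.65
gripper_force: 0.0
[array([0.683388 , 0.1326561]), array([ 0.67551511, -0.11314616]), array([0.56534164, 0.13290584]), array([ 0.55471666, -0.10714227])] [0.61974035 0.01131838]
[0.62837834 0.04977959] [ 0.61804536 -0.03603945]
t 6.35 tcp [0.5359 0.2681 0.1937] w 0.65 F [ 0.3  0.1 -0.1] gf 0.0
 shift mm [   6.6 -501.1   12.3] turn deg [0.15 0.45 0.07]
```

```bash

python3 -m pendant '[0.06,0.006,-0.042,0,0,0,0, 0.06,0,-0.042,0,0,0,0, 0.06,0,-0.042,0,0,0,0, 0.06,0,-0.042,0,0,0,0, 0.06,0,-0.042,0,0,0,0, 0.06,0,-0.042,0,0,0,0, 0.06,0,-0.042,0,0,0,0, 0.06,0,-0.042,0,0,0,0]' >/dev/null
python3 -m pendant '[0.06,0,-0.042,0,0,0,0, 0.06,0,-0.042,0,0,0,0, 0.06,0,-0.042,0,0,0,0, 0.06,0,-0.04,0,0,0,0, 0.06,0,0,0,0,0,0, 0.06,0,0,0,0,0,0]' >/dev/null
python3 -c "
from h import *
togo(.5125,-.2325,.18)
crop('top',150,118,215,145,3.7,'tope')"
```

```text
t 7.75 tcp [ 0.5099 -0.2343  0.1876] w 0.655 F [ 1.   0.5 -0.6] gf 0.0
 shift mm [-2.6  1.9  7.6] turn deg [ 0.08 -0.06 -0.04]
```

View pics/tope.png

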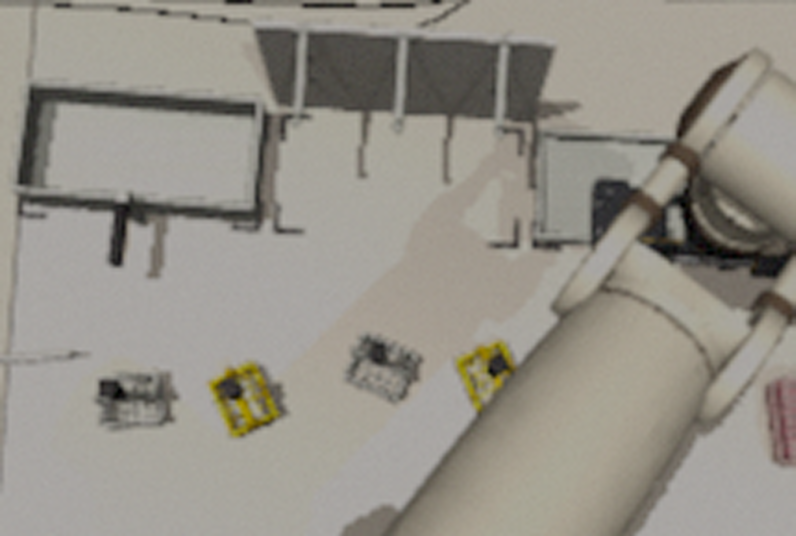

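The rinse pan (handle at 118,262) is standing in the free place, and the tray hasn't moved. Now I'll grasp the tray's handle.

```bash

python3 -m pendant '[0.06,-0.003,0.002,0.03,0,0,0, 0.06,0,0,0.03,0,0,0, 0.06,0,0,0.03,0,0,0, 0.06,0,0,0.019,0,0,0, 0.06,0,0,0,0,0,0]' >/dev/null
python3 -m pendant '[0,0,0,0,0,0,0, 0,0,0,0,0,0,0, 0,0,0,0,0,0,0,0,0,0,0,0,0,0,0,0,0,0,0,0,0,0,0,0,0,0,0,0, 0,0,0,0,0,0,0,0,0,0,0,0,0,0]' 
python3 -c "
from h import *
W=lambda x,y,z:world('top',150+(x+.5)/3.7-.5,118+(y+.5)/3.7-.5,z)
P=[W(*p,.06) for p in((35,88),(268,103),(20,190),(262,215))];print('rinse',P,sum(P)/4, W(118,264,.102))
togo(.5125,-.2325,.078)"
```

```text
time_s: 9.1
tcp_pos: [0.5137, -0.2331, 0.08]
tcp_rot: [0.054, 3.14, -0.002]
wrist_force: [0.1, -2.6, 1.2]
gripper_width: 0.127
gripper_force: 30.0
rinse [array([0.68684394, 0.36342275]), array([0.67699014, 0.13863114]), array([0.5856824 , 0.37038207]), array([0.56664863, 0.13975151])] [0.62904128 0.25304686] [0.50848832 0.2641158 ]
t 9.1 tcp [ 0.5137 -0.2331  0.08  ] w 0.127 F [ 0.1 -2.6  1.2] gf 30.0
 shift mm [1.2 0.5 2. ] turn deg [-0.06  0.05  0.02]
```

```bash

python3 -m pendant '[0,0,0.005,0,0,0,0, 0,0,0.01,0,0,0,0, 0,0,0.015,0,0,0,0, 0,0,0.015,0,0,0,0, 0,0,0.015,0,0,0,0,0,0,0.015,0,0,0,0,0,0,0.015,0,0,0,0,0,0,0.015,0,0,0,0]' >/dev/null
python3 -m pendant '[0,0,0.015,0,0,0,0, 0,0,0.015,0,0,0,0, 0,0,0.015,0,0,0,0, 0,0,0.015,0,0,0,0, 0,0,0.015,0,0,0,0, 0,0,0.015,0,0,0,0, 0,0,0.015,0,0,0,0,0,0,0.015,0,0,0,0]' >/dev/null
python3 -m pendant '[0,-0.003,0.01,0,0,0,0, 0,0,0.008,0,0,0,0, 0,0,0.005,0,0,0,0, 0,0,0,0,0,0,0]' 
python3 -m pendant '[0.06,0,0,0,0,0,0, 0.06,0,0,0,0,0,0, 0.06,0,0,0,0,0,0, 0.06,0,0,-0.03,0,0,0, 0.06,0,0,-0.03,0,0,0, 0.06,0,0,-0.04,0,0,0, 0.06,0,0,-0.01,0,0,0]' 
python3 -c "
from h import *
togo(.43,.025,.2)"
```

```text
time_s: 11.1
tcp_pos: [0.5246, 0.0169, 0.0798]
tcp_rot: [-0.052, -3.141, -0.001]
wrist_force: [-0.4, -1.9, 6.2]
gripper_width: 0.128
gripper_force: 30.0
time_s: 11.8
tcp_pos: [0.5269, 0.0153, 0.1938]
tcp_rot: [0.053, 3.135, -0.001]
wrist_force: [0.7, 0.1, 0.6]
gripper_width: 0.653
gripper_force: 0.0
t 11.8 tcp [0.5269 0.0153 0.1938] w 0.653 F [0.7 0.1 0.6] gf 0.0
 shift mm [97.2  6.4 -6.8] turn deg [-0.03  0.37  0.06]
```

```bash

python3 -m pendant '[0.06,0.03,0.003,-0.02,0,0,0, 0.06,0.03,0.003,-0.02,0,0,0, 0.06,0.037,0,-0.02,0,0,0, 0.06,0,0,0,0,0,0, 0.06,0,0,0,0,0,0]' >/dev/null
python3 -c "
from h import *
togo(.43,.025,.2)
c=calibration('wrist');print(c)
cv2.imwrite('pics/w1.png',cv2.resize(grab_frame('wrist'),None,fx=1.5,fy=1.5))"
```

```text
t 12.3 tcp [0.4279 0.0248 0.2492] w 0.653 F [ 0.8  0.3 -0.6] gf 0.0
 shift mm [-2.   0.2 49.2] turn deg [0.01 0.03 0.04]
{'mtx': array([[297.31863964,   0.        , 257.94506494],
       [  0.        , 297.31863964, 188.60397464],
       [  0.        ,   0.        ,   1.        ]]), 'R': array([[ 3.43881647e-02,  9.99408484e-01,  3.68847139e-04],
       [ 9.68161727e-01, -3.34045703e-02,  2.48086690e-01],
       [ 2.47952264e-01, -8.17414228e-03, -9.68737765e-01]]), 't': array([-0.03978277, -0.45159315,  0.31823657])}
```

View pics/w1.png

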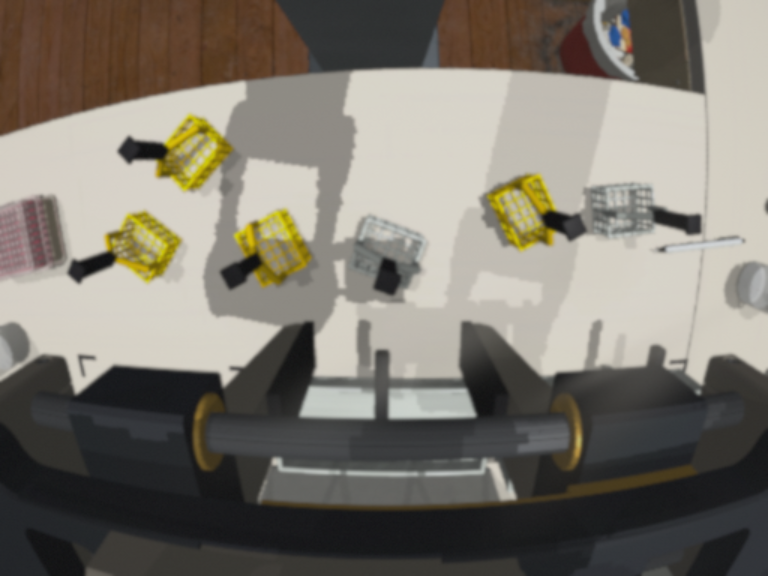

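Grey basket B is at (388,250) with its knob at (388,277). Grey basket A is at (620,210) with its knob at (692,223). I'll enlarge both to read their yaw.

```bash

python3 -c "
from h import *
im=cv2.imread('pics/w1.png')
im=grab_frame('wrist')
f=lambda x,y,w,h,s:cv2.resize(im[y:y+h,x:x+w],None,fx=s,fy=s,interpolation=cv2.INTER_CUBIC)
a=f(225,135,65,65,6);b=f(378,110,100,65,4)
b=cv2.copyMakeBorder(b,0,a.shape[0]-b.shape[0],0,0,cv2.BORDER_CONSTANT)
cv2.imwrite('pics/w2.png',np.hstack([a,b]))"
```

```text
(no output)
```

View pics/w2.png

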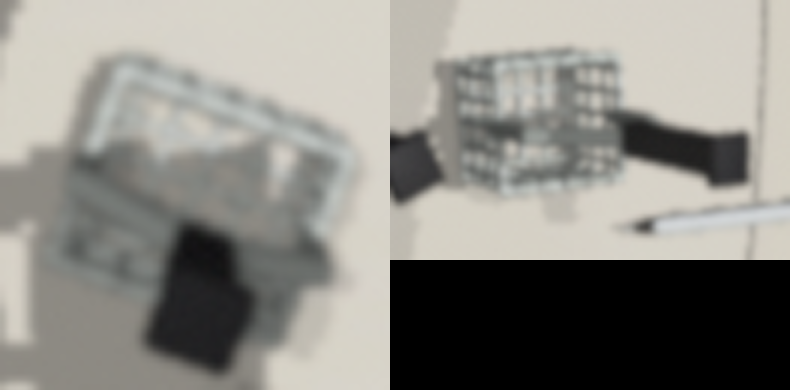

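```bash
cat >> h.py <<'E'
def ww(u,v,z,c=None):
    c=c or calibration('wrist');m=c['mtx'];d=np.array([u-m[0,2],v-m[1,2]]);r=np.hypot(*d);th=r/m[0,0]
    ray=c['R'].T@np.r_[d/r*np.sin(th),np.cos(th)];o=-c['R'].T@c['t'];return (o+ray*(z-o[2])/ray[2])[:2]
E
python3 -c "
from h import *
np.set_printoptions(precision=4,suppress=True)
B=lambda x,y,z:ww(225+(x+.5)/6-.5,135+(y+.5)/6-.5,z)
A=lambda x,y,z:ww(378+(x-390+.5)/4-.5,110+(y+.5)/4-.5,z)
def show(n,f,pts):
    for p in pts: print(n,p,f(*p))
def yaw(a,b): d=b-a; return np.degrees(np.arctan2(-d[0],d[1])),np.linalg.norm(d)
p=B(115,62,.035),B(350,160,.035);print('B rim',p,yaw(*p))
p=B(80,170,.05),B(325,255,.05);print('B bail',p,yaw(*p))
print('B knob',B(200,320,.136))
p=A(497,60,.035),A(620,52,.035);print('A rim top',p,yaw(*p))
p=A(500,190,.035),A(625,180,.035);print('A rim bot',p,yaw(*p))
print('A knob',A(732,160,.136),'A stem base',A(620,133,.081))
p=A(700,133,.13),A(710,180,.13)
togo(.427,.025,.2)
"
```

```text
B rim (array([0.3985, 0.0077]), array([0.4217, 0.058 ])) (np.float64(-24.728359653290056), np.float64(0.0554365721620757))
B bail (array([0.4195, 0.0001]), array([0.4395, 0.0512])) (np.float64(-21.42757542923331), np.float64(0.05482496949785395))
B knob [0.4313 0.0249]
A rim top (array([0.3725, 0.2315]), array([0.3675, 0.285 ])) (np.float64(5.377897543518262), np.float64(0.053809145456731496))
A rim bot (array([0.4187, 0.2345]), array([0.4148, 0.2899])) (np.float64(4.008130378649089), np.float64(0.05555041002838248))
A knob [0.3942 0.2603] A stem base [0.3929 0.2553]
t 12.4 tcp [0.428  0.0247 0.2481] w 0.657 F [ 1.1  0.4 -1. ] gf 0.0
 shift mm [ 0.9  0.2 48.1] turn deg [ 0.04 -0.13  0.04]
```

Both baskets have their bail along the long (about 55 mm) side. B is at (0.430, 0.025) with yaw −23°, and A is at (0.393, 0.258) with yaw +4.7°. I'll grasp B first.

```bash

python3 -m pendant '[0.06,-0.002,0,0,0,0,7, 0.06,0,0,0,0,0,7, 0.06,0,0,0.02,0,0,7, 0.06,0,0,0.03,0,0,0, 0.06,0,0,0.02,0,0,0, 0.06,0,0,0,0,0,0]'
python3 -c "
from h import *
togo(.430,.025,.088,np.radians(-23))"
python3 -m pendant '[0.06,0,0,0.03,0,0,0, 0.06,0,0,0.03,0,0,0, 0.06,0,0,0.03,0,0,0, 0.06,0,0,0,0,0,0]'
python3 -m pendant '[0,0,0,0,0,0,0, 0,0,0,0,0,0,0, 0,0,0,0,0,0,0,0,0,0,0,0,0,0,0,0,0,0,0,0,0,0,0,0,0,0,0,0, 0,0,0,0,0,0,0,0,0,0,0,0,0,0]'
python3 -c "
from h import *
togo(.430,.025,.088,np.radians(-23))
cv2.imwrite('pics/w3.png',grab_frame('wrist'))"
```

```text
time_s: 13.0
tcp_pos: [0.4277, 0.0252, 0.1751]
tcp_rot: [-0.623, -3.07, -0.001]
wrist_force: [-0.7, -0.3, -0.2]
gripper_width: 0.653
gripper_force: 0.0
t 13.0 tcp [0.4277 0.0252 0.1751] w 0.653 F [-0.7 -0.3 -0.2] gf 0.0
 shift mm [-3.   0.9 87.1] turn deg [-0.09 -0.53  0.04]
time_s: 13.4
tcp_pos: [0.4274, 0.0252, 0.0863]
tcp_rot: [-0.623, -3.071, -0.0]
wrist_force: [0.5, 0.8, -0.3]
gripper_width: 0.658
gripper_force: 0.0
time_s: 14.2
tcp_pos: [0.4305, 0.0246, 0.09]
tcp_rot: [0.625, 3.078, 0.0]
wrist_force: [0.6, 0.2, 3.2]
gripper_width: 0.165
gripper_force: 30.0
t 14.2 tcp [0.4305 0.0246 0.09  ] w 0.165 F [0.6 0.2 3.2] gf 30.0
 shift mm [0.6 0.2 2. ] turn deg [0.02 0.04 0.04]
```

View pics/w3.png

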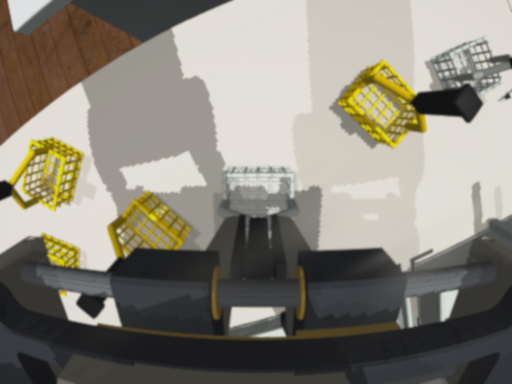

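The opening reads 15 mm, where the stem should give 12, so the pads are on the knob. The basket is square to the tool. I'll open, go 6 mm lower and grip again.

```bash

python3 -m pendant '[0.04,0,0,0,0,0,0, 0.04,0,0,0,0,0,0, 0.04,0,0,0.006,0,0,0, 0.04,0,0,0,0,0,0, 0.04,0,0,0,0,0,0]'
python3 -m pendant '[0,0,0,0,0,0,0, 0,0,0,0,0,0,0, 0,0,0,0,0,0,0,0,0,0,0,0,0,0,0,0,0,0,0,0,0,0]'

```

```text
time_s: 14.75
tcp_pos: [0.4297, 0.0246, 0.0831]
tcp_rot: [-0.625, -3.078, 0.0]
wrist_force: [0.2, 0.7, 0.2]
gripper_width: 0.432
gripper_force: 0.0$: bad value
```

```bash

python3 -m pendant '[0,0,0,0,0,0,0, 0,0,0,0,0,0,0, 0,0,0,0,0,0,0, 0,0,0,0,0,0,0, 0,0,0,0,0,0,0]'

```

```text
time_s: 15.25
tcp_pos: [0.4302, 0.0246, 0.0837]
tcp_rot: [0.625, 3.079, 0.0]
wrist_force: [-0.3, 1.0, 0.5]
gripper_width: 0.164
gripper_force: 30.0
```

```bash

python3 -m pendant '[0.04,0,0,0,0,0,0, 0.04,0,0,0,0,0,0, 0.04,0,0,-0.012,0,0,0, 0.04,0,0,-0.01,0,0,0, 0.04,0,0,0,0,0,0]'
python3 -m pendant '[0,0,0,0,0,0,0, 0,0,0,0,0,0,0, 0,0,0,0,0,0,0, 0,0,0,0,0,0,0, 0,0,0,0,0,0,0]'
python3 -m pendant '[0,0,0,-0.01,0,0,0, 0,0,0,-0.02,0,0,0, 0,0,0,-0.03,0,0,0, 0,0,0,-0.03,0,0,0, 0,0,0,-0.03,0,0,0, 0,0,0,-0.03,0,0,0, 0,0,0,0,0,0,0, 0,0,0,0,0,0,0]'
python3 -c "
from h import *
w=grab_frame('wrist');s=grab_frame('scene')
f=cv2.resize(s[100:250,180:320],None,fx=2.56,fy=2.56,interpolation=cv2.INTER_CUBIC)
w=w[60:324,60:460]
w=cv2.copyMakeBorder(w,0,f.shape[0]-w.shape[0],0,0,cv2.BORDER_CONSTANT)
cv2.imwrite('pics/c4.png',np.hstack([w,f]))"
```

```text
time_s: 15.75
tcp_pos: [0.4318, 0.0242, 0.1079]
tcp_rot: [0.624, 3.075, -0.0]
wrist_force: [-0.3, -0.6, -0.6]
gripper_width: 0.437
gripper_force: 0.0
time_s: 16.25
tcp_pos: [0.4298, 0.0246, 0.1052]
tcp_rot: [-0.625, -3.078, -0.0]
wrist_force: [-0.2, -0.8, -0.4]
gripper_width: 0.168
gripper_force: 30.0
time_s: 17.05
tcp_pos: [0.4302, 0.0245, 0.2557]
tcp_rot: [0.625, 3.078, -0.0]
wrist_force: [-0.6, 0.2, -0.9]
gripper_width: 0.164
gripper_force: 30.0
```

View pics/c4.png

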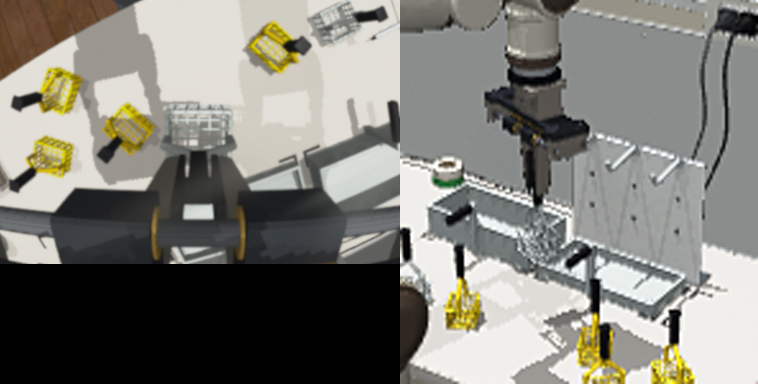

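B is held upright and lifted clear. The hook tips are visible, so I'll check the predicted tip positions against both pictures.

```bash

python3 -c "
from h import *
o=np.array([.620,.0105]);x=np.array([np.cos(YAW),np.sin(YAW)]);y=np.array([-x[1],x[0]])
for n,s in(('L',.085),('M',0),('R',-.085)):
    p=o+s*y;t=np.r_[p-.014*x,.232]
    a=proj('scene',t);b=proj('top',t)
    print(n,'seat',p.round(4),'scenec',((a-[180,140]+.5)*4.4).round(0),'topc',((b-[150,118]+.5)*3.7).round(0))
p=o-.085*y;q=p-.06*x
togo(*q,.28)
im=grab_frame('scene')[135:175,235:300]
crop('scene',235,145,70,50,11,'hooks')
crop('top',215,140,80,60,9.5,'hookst')
"
```

```text
L seat [0.623  0.0954] scenec [286.  78.] topc [296. 121.]
M seat [0.62   0.0105] scenec [361. 100.] topc [398. 127.]
R seat [ 0.617  -0.0744] scenec [440. 123.] topc [501. 132.]
t 17.15 tcp [0.4292 0.0248 0.2539] w 0.168 F [-0.8 -0.  -2.1] gf 30.0
 shift mm [-155.6  -39.6  -26.6] turn deg [ -0.    -0.18 -20.95]
```

View pics/hooks.png

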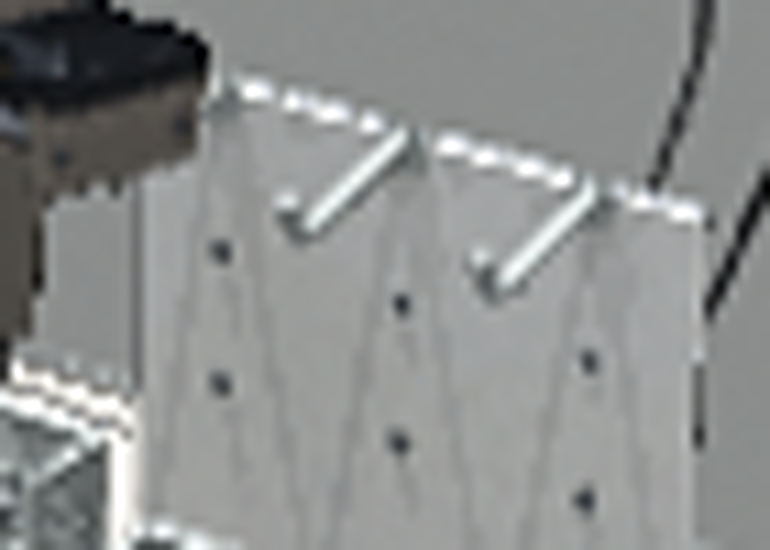

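The observed tips are within about 1 px of prediction, so I'm taking the seat origin as (0.619, 0.012). Now I'll raise B, square it up and approach the right hook.

```bash

python3 -m pendant '[0,0,0,-0.013,0,0,-7, 0,0,0,-0.013,0,0,-7, 0,0,0,0,0,0,-7, 0,-0.02,-0.017,0,0,0,0, 0,-0.03,-0.026,0,0,0,0, 0,-0.03,-0.026,0,0,0,0, 0,-0.02,-0.016,0,0,0,0, 0,-0.015,-0.008,0,0,0,0]'
python3 -m pendant '[0,0,0,0,0,0,0, 0,0,0,0,0,0,0, 0,0,0,0,0,0,0, 0,0,0,0,0,0,0]'
python3 -c "
from h import *
togo(.616,-.073,.28)"
```

```text
time_s: 18.1
tcp_pos: [0.5425, -0.0738, 0.28]
tcp_rot: [-0.056, -3.139, -0.001]
wrist_force: [0.8, 0.5, -1.1]
gripper_width: 0.163
gripper_force: 30.0
time_s: 18.5
tcp_pos: [0.5414, -0.0716, 0.2817]
tcp_rot: [-0.052, -3.141, -0.0]
wrist_force: [0.1, -0.3, -1.5]
gripper_width: 0.165
gripper_force: 30.0
t 18.5 tcp [ 0.5414 -0.0716  0.2817] w 0.165 F [ 0.1 -0.3 -1.5] gf 30.0
 shift mm [-74.6   1.1   1.7] turn deg [ 0.   -0.    0.09]
```

```bash

python3 -m pendant '[0,-0.01,0.001,0,0,0,0, 0,-0.015,0,0,0,0,0, 0,-0.015,0,0,0,0,0, 0,-0.015,0,0,0,0,0, 0,-0.012,0,0,0,0,0, 0,-0.008,0,0,0,0,0, 0,0,0,0,0,0,0, 0,0,0,0,0,0,0]'
python3 -m pendant '[0,0,0,0,0,0,0, 0,0,0,0,0,0,0]'
python3 -c "
from h import *
togo(.616,-.073,.25)
w=grab_frame('wrist');s=grab_frame('scene')
f=cv2.resize(s[120:220,225:325],None,fx=4,fy=4,interpolation=cv2.INTER_CUBIC)
w=cv2.resize(w[100:300,156:356],None,fx=2,fy=2)
cv2.imwrite('pics/c5.png',np.hstack([w,f]))"
```

```text
time_s: 19.3
tcp_pos: [0.6168, -0.0737, 0.2816]
tcp_rot: [-0.053, -3.141, 0.0]
wrist_force: [-0.0, 0.1, -1.6]
gripper_width: 0.168
gripper_force: 30.0
time_s: 19.5
tcp_pos: [0.6166, -0.0739, 0.2818]
tcp_rot: [0.054, 3.141, -0.0]
wrist_force: [-0.0, -0.4, -1.2]
gripper_width: 0.166
gripper_force: 30.0
t 19.5 tcp [ 0.6166 -0.0739  0.2818] w 0.166 F [-0.  -0.4 -1.2] gf 30.0
 shift mm [ 0.6  0.8 31.8] turn deg [-0.01  0.01  0.04]
```

View pics/c5.png

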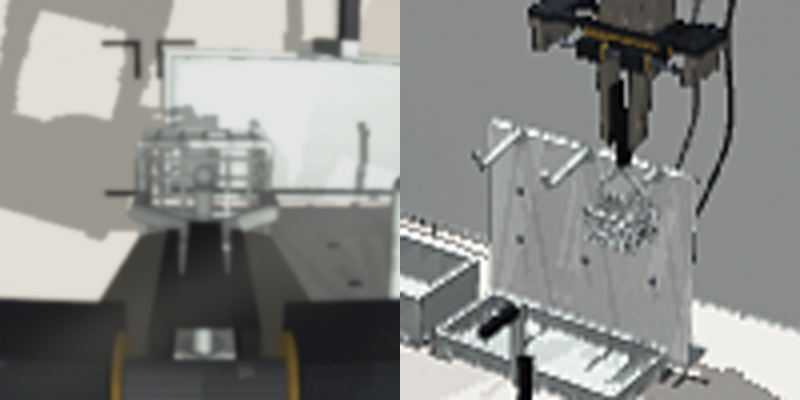

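The bail peak is over the right hook, and the hook tip shows beneath it at (205,180) in the left pane. I'll lower it.

```bash

python3 -m pendant '[0,0,0.001,0.008,0,0,0, 0,0,0,0.008,0,0,0, 0,0,0,0.006,0,0,0, 0,0,0,0.004,0,0,0, 0,0,0,0.003,0,0,0, 0,0,0,0,0,0,0, 0,0,0,0,0,0,0]'
python3 -m pendant '[0,0,0,0.003,0,0,0, 0,0,0,0,0,0,0, 0,0,0,0,0,0,0]'

```

```text
time_s: 20.3
tcp_pos: [0.617, -0.0729, 0.2528]
tcp_rot: [0.054, 3.141, -0.0]
wrist_force: [-0.2, -0.1, -1.5]
gripper_width: 0.168
gripper_force: 30.0
time_s: 20.6
tcp_pos: [0.6172, -0.0734, 0.25]
tcp_rot: [0.054, 3.14, -0.002]
wrist_force: [0.6, -1.6, 0.4]
gripper_width: 0.161
gripper_force: 30.0
```

The force changed from −1.5 N to about 0, so the hook is carrying the basket. I'll release and rise.

```bash

python3 -m pendant '[0.022,0,0,0,0,0,0, 0.03,0,0,0,0,0,0, 0.04,0,0,0,0,0,0, 0.04,0,0,0,0,0,0, 0.04,0,0,-0.02,0,0,0, 0.04,0,0,-0.03,0,0,0, 0.04,0,0,-0.02,0,0,0, 0.04,0,0,0,0,0,0]'
python3 -m pendant '[0.06,0.04,0,0,0,0,0, 0.06,0.04,0,0,0,0,0, 0.06,0.04,0,0,0,0,0, 0.06,0,0,0,0,0,0, 0.06,0,0,0,0,0,0]'
python3 -c "
from h import *
togo(.393,.258,.25,np.radians(4.7))
s=grab_frame('scene');t=grab_frame('top')
f=cv2.resize(s[120:270,210:360],None,fx=2.67,fy=2.67,interpolation=cv2.INTER_CUBIC)
w=cv2.resize(t[120:240,150:310],None,fx=2.5,fy=2.5);w=cv2.copyMakeBorder(w,0,f.shape[0]-w.shape[0],0,0,cv2.BORDER_CONSTANT)
cv2.imwrite('pics/c6.png',np.hstack([w,f]))"
```

```text
time_s: 21.4
tcp_pos: [0.6184, -0.0732, 0.3235]
tcp_rot: [0.053, 3.135, -0.003]
wrist_force: [0.7, 0.1, -0.4]
gripper_width: 0.432
gripper_force: 0.0
time_s: 21.9
tcp_pos: [0.4964, -0.0686, 0.3186]
tcp_rot: [-0.054, -3.14, -0.001]
wrist_force: [-0.4, -0.7, 0.9]
gripper_width: 0.655
gripper_force: 0.0
t 21.9 tcp [ 0.4964 -0.0686  0.3186] w 0.655 F [-0.4 -0.7  0.9] gf 0.0
 shift mm [114.5 322.8  68.8] turn deg [ 0.03 -0.04 -6.67]
```

View pics/c6.png

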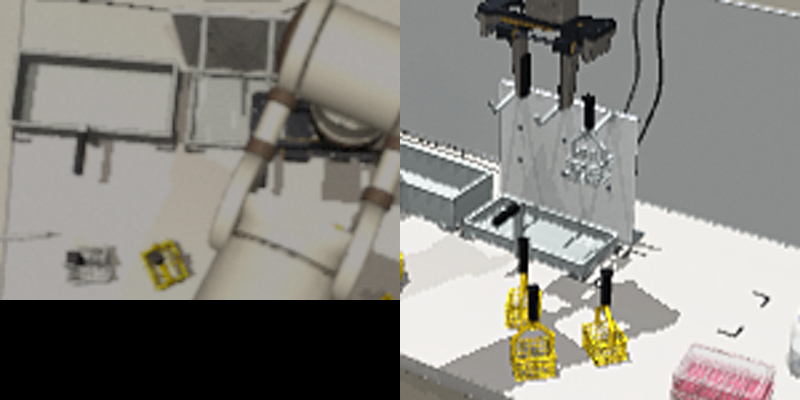

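B hangs straight on the right hook, and the tray and rinse pan are in place. Now basket A.

```bash

python3 -m pendant '[0.06,0.014,0.04,0,0,0,0, 0.06,0.014,0.04,0,0,0,0, 0.06,0.014,0.04,0,0,0,0, 0.06,0.014,0.04,0,0,0,0, 0.06,0.014,0.04,0,0,0,0, 0.06,0.014,0.04,0,0,0,0, 0.06,0.014,0.04,0,0,0,0, 0.06,0.014,0.04,0,0,0,0]' >/dev/null
python3 -m pendant '[0.06,0,0,0.03,0,0,-6.7, 0.06,0,0,0.03,0,0,0, 0.06,0,0,0,0,0,0, 0.06,0,0,0,0,0,0]'
python3 -c "
from h import *
togo(.393,.258,.105,np.radians(4.7))
c=calibration('wrist');print({k:v.tolist() for k,v in c.items()})
crop('wrist',160,100,190,130,4,'w5')"
```

```text
time_s: 23.2
tcp_pos: [0.3964, 0.2551, 0.2598]
tcp_rot: [0.13, -3.138, 0.0]
wrist_force: [0.1, 0.3, 0.4]
gripper_width: 0.653
gripper_force: 0.0
t 23.2 tcp [0.3964 0.2551 0.2598] w 0.653 F [0.1 0.3 0.4] gf 0.0
 shift mm [  3.    3.2 154.8] turn deg [-0.01 -0.05  0.04]
{'mtx': [[297.3186396354542, 0.0, 257.9450649360041], [0.0, 297.3186396354542, 188.60397464200688], [0.0, 0.0, 1.0]], 'R': [[-0.08235558516291598, 0.9966030090218201, 1.0622241317400747e-06], [0.9658044785915522, 0.07981024564015161, 0.2466820500631524], [0.24584398858823997, 0.02031667048296235, -0.9690964689727813]], 't': [-0.22159007733859315, -0.44362383280133416, 0.3318793235332318]}
```

View pics/w5.png

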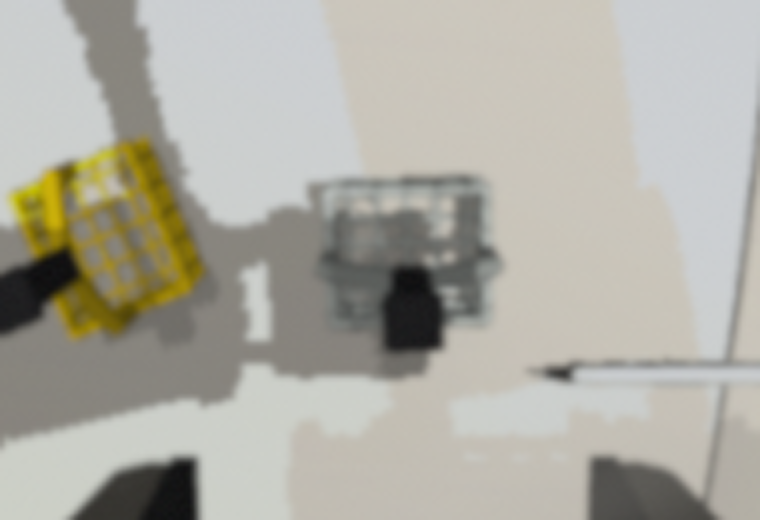

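Grey basket A is square to the tool, with its bail running (325,262) to (495,262) and its knob at (413,325).

```bash

python3 -c "
from h import *
print(ww(160+413.5/4-.5,100+325/4-.5,.136), ww(160+411/4-.5,100+262/4-.5,.075))"
python3 -m pendant '[0.06,0.003,0.003,0.03,0,0,0, 0.06,0,0,0.03,0,0,0, 0.06,0,0,0.03,0,0,0, 0.06,0,0,0,0,0,0, 0.06,0,0,0,0,0,0]'
```

```text
[0.39600934 0.26018331] [0.39029578 0.25995355]
time_s: 23.75
tcp_pos: [0.3939, 0.2578, 0.1714]
tcp_rot: [-0.129, 3.137, 0.001]
wrist_force: [-0.5, 0.1, 0.5]
gripper_width: 0.655
gripper_force: 0.0
```

```bash

python3 -m pendant '[0.06,0,0.002,0.03,0,0,0, 0.06,0,0,0.026,0,0,0, 0.06,0,0,0.01,0,0,0, 0.06,0,0,0,0,0,0, 0.06,0,0,0,0,0,0]'
python3 -m pendant '[0,0,0,0,0,0,0, 0,0,0,0,0,0,0, 0,0,0,0,0,0,0, 0,0,0,0,0,0,0, 0,0,0,0,0,0,0, 0,0,0,0,0,0,0, 0,0,0,0,0,0,0]'
python3 -m pendant '[0,0,0,-0.01,0,0,0, 0,0,0,-0.02,0,0,0, 0,0,0,-0.03,0,0,0, 0,0,0,-0.03,0,0,0, 0,0,0,-0.03,0,0,0, 0,0,0,-0.03,0,0,0, 0,0,0,-0.027,0,0,6.7, 0,0,0,0,0,0,0]'
python3 -c "
from h import *
togo(.55,.098,.282)
togo(.622,.097,.282)"
```

```text
time_s: 24.25
tcp_pos: [0.3941, 0.2601, 0.1057]
tcp_rot: [-0.13, 3.136, 0.001]
wrist_force: [0.1, -0.0, 0.0]
gripper_width: 0.653
gripper_force: 0.0
time_s: 24.95
tcp_pos: [0.3926, 0.2596, 0.1036]
tcp_rot: [-0.13, 3.139, 0.0]
wrist_force: [0.1, 0.2, -0.1]
gripper_width: 0.162
gripper_force: 30.0
time_s: 25.75
tcp_pos: [0.3945, 0.2603, 0.2853]
tcp_rot: [0.055, 3.133, 0.004]
wrist_force: [-0.1, 0.5, -1.7]
gripper_width: 0.162
gripper_force: 30.0
t 25.75 tcp [0.3945 0.2603 0.2853] w 0.162 F [-0.1  0.5 -1.7] gf 30.0
 shift mm [-161.  -156.8    4.1] turn deg [0.17 0.45 0.01]
t 25.75 tcp [0.3945 0.2603 0.2853] w 0.162 F [-0.1  0.5 -1.7] gf 30.0
 shift mm [-233.  -155.3    4.7] turn deg [0.17 0.45 0.01]
```

```bash

python3 -m pendant '[0,-0.015,-0.015,0,0,0,0, 0,-0.025,-0.025,0,0,0,0, 0,-0.03,-0.03,0,0,0,0, 0,-0.03,-0.03,0,0,0,0, 0,-0.03,-0.03,0,0,0,0, 0,-0.02,-0.016,0,0,0,0, 0,-0.01,-0.01,0,0,0,0, 0,0,0,0,0,0,0]' >/dev/null
python3 -m pendant '[0,0,0,0,0,0,0, 0,0,0,0,0,0,0, 0,0,0,0,0,0,0]'
python3 -c "
from h import *
togo(.622,.097,.282)"
```

```text
time_s: 26.85
tcp_pos: [0.5465, 0.0993, 0.2808]
tcp_rot: [0.051, 3.141, 0.0]
wrist_force: [-0.2, -0.3, -1.4]
gripper_width: 0.164
gripper_force: 30.0
t 26.85 tcp [0.5465 0.0993 0.2808] w 0.164 F [-0.2 -0.3 -1.4] gf 30.0
 shift mm [-75.5   0.2  -1.2] turn deg [0.01 0.01 0.15]
```

```bash

python3 -m pendant '[0,-0.01,0,0,0,0,0, 0,-0.015,0,0,0,0,0, 0,-0.015,0,0,0,0,0, 0,-0.015,0,0,0,0,0, 0,-0.012,0,0,0,0,0, 0,-0.008,0,0,0,0,0, 0,0,0,0,0,0,0, 0,0,0,0,0,0,0]'
python3 -m pendant '[0,0,0,0,0,0,0, 0,0,0,0,0,0,0]'
python3 -c "
from h import *
togo(.622,.097,.25)
w=grab_frame('wrist');s=grab_frame('scene')
f=cv2.resize(s[120:220,215:315],None,fx=4,fy=4,interpolation=cv2.INTER_CUBIC)
w=cv2.resize(w[100:300,156:356],None,fx=2,fy=2)
cv2.imwrite('pics/c7.png',np.hstack([w,f]))"
```

```text
time_s: 27.65
tcp_pos: [0.622, 0.0958, 0.2806]
tcp_rot: [-0.053, -3.141, 0.0]
wrist_force: [0.2, -0.0, -0.6]
gripper_width: 0.164
gripper_force: 30.0
time_s: 27.85
tcp_pos: [0.6218, 0.0958, 0.2809]
tcp_rot: [0.053, 3.141, 0.0]
wrist_force: [-0.6, -0.1, -0.8]
gripper_width: 0.168
gripper_force: 30.0
t 27.85 tcp [0.6218 0.0958 0.2809] w 0.168 F [-0.6 -0.1 -0.8] gf 30.0
 shift mm [-0.1  1.2 30.9] turn deg [0.   0.01 0.06]
```

View pics/c7.png

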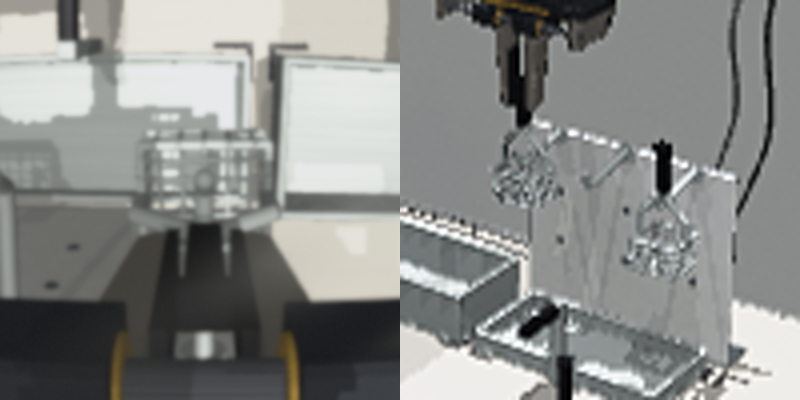

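A is over the left hook, with the same alignment as before (tip at 205,180), and B hangs straight. I'll lower and release.

```bash

python3 -m pendant '[0,0,0,0.008,0,0,0, 0,0,0,0.008,0,0,0, 0,0,0,0.006,0,0,0, 0,0,0,0.004,0,0,0, 0,0,0,0.003,0,0,0, 0,0,0,0.003,0,0,0, 0,0,0,0,0,0,0, 0,0,0,0,0,0,0]'

```

```text
time_s: 28.75
tcp_pos: [0.6222, 0.0956, 0.2488]
tcp_rot: [0.054, 3.141, -0.0]
wrist_force: [0.9, -0.6, -1.5]
gripper_width: 0.166
gripper_force: 30.0
```

```bash

python3 -m pendant '[0,0,0,0.002,0,0,0, 0,0,0,0,0,0,0, 0,0,0,0,0,0,0]'

```

```text
time_s: 29.05
tcp_pos: [0.6229, 0.0956, 0.2483]
tcp_rot: [0.053, 3.138, -0.0]
wrist_force: [-0.1, 0.2, 6.1]
gripper_width: 0.164
gripper_force: 30.0
```

Now it's seated, with 6 N upward. I'll release, rise and retreat.

```bash

python3 -m pendant '[0.022,0,0,0,0,0,0, 0.03,0,0,0,0,0,0, 0.04,0,0,0,0,0,0, 0.04,0,0,0,0,0,0, 0.04,0,0,-0.02,0,0,0, 0.04,0,0,-0.03,0,0,0, 0.04,0,0,-0.03,0,0,0, 0.04,0,0,0,0,0,0]'
python3 -m pendant '[0.06,0.04,0,0,0,0,0, 0.06,0.04,0.03,0,0,0,0, 0.06,0.04,0.04,0,0,0,0, 0.06,0.04,0.04,0,0,0,0, 0.06,0.03,0.04,0,0,0,0, 0.06,0.03,0.04,0,0,0,0, 0.06,0,0.04,0,0,0,0, 0.06,0,0.04,0,0,0,0]'
python3 -m pendant '[0.06,0.01,0.04,0,0,0,0, 0.06,0.01,0.04,0,0,0,0, 0.06,0.01,0.04,0,0,0,0, 0.06,0,0,0,0,0,0, 0.06,0,0,0,0,0,0, 0.06,0,0,0,0,0,0]'
python3 -c "
from h import *
s=grab_frame('scene');t=grab_frame('top')
f=cv2.resize(s[120:250,215:315],None,fx=3.5,fy=3.5,interpolation=cv2.INTER_CUBIC)
w=cv2.resize(t[110:240,150:320],None,fx=2.6,fy=2.6,interpolation=cv2.INTER_CUBIC);w=cv2.copyMakeBorder(w,0,f.shape[0]-w.shape[0],0,0,cv2.BORDER_CONSTANT)
cv2.imwrite('pics/c8.png',np.hstack([w,f]))"
```

```text
time_s: 29.85
tcp_pos: [0.624, 0.0957, 0.3319]
tcp_rot: [0.053, 3.132, -0.0]
wrist_force: [0.1, 0.6, -0.1]
gripper_width: 0.436
gripper_force: 0.0
time_s: 30.65
tcp_pos: [0.419, 0.365, 0.3257]
tcp_rot: [-0.052, -3.141, 0.001]
wrist_force: [1.1, -0.1, 1.0]
gripper_width: 0.65
gripper_force: 0.0
time_s: 31.25
tcp_pos: [0.3948, 0.4834, 0.326]
tcp_rot: [-0.055, -3.141, 0.002]
wrist_force: [0.0, -0.5, -1.3]
gripper_width: 0.651
gripper_force: 0.0
```

View pics/c8.png

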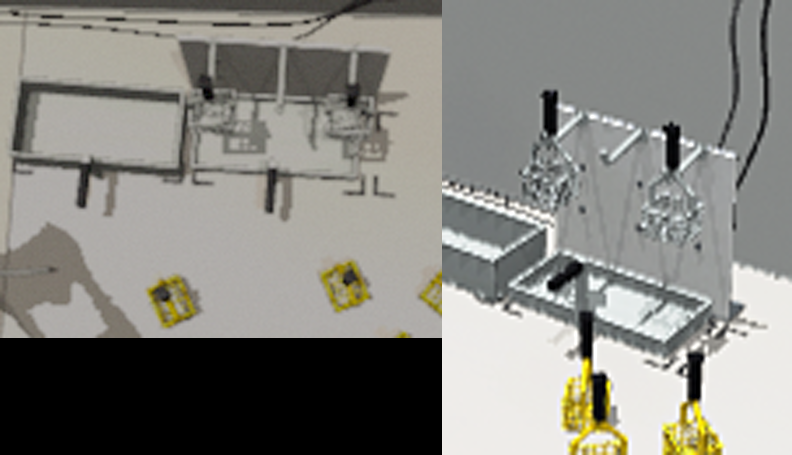

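Both baskets hang straight. The tray looks slightly off its brackets (front edge about 178 against bracket 190), so I'll measure it.

```bash
python3 -c "
from h import *
crop('top',215,135,85,62,9.4,'tray')"
```

```text
(no output)
```

View pics/tray.png

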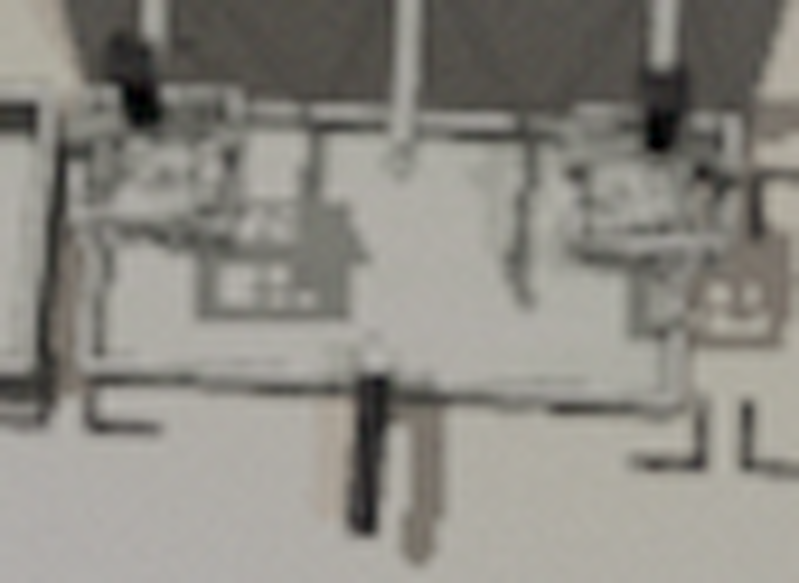

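```bash
python3 -c "
from h import *
W=lambda x,y,z:world('top',215+(x+.5)/9.4-.5,135+(y+.5)/9.4-.5,z).round(4)
print('tray rim BL',W(85,372,.024),'BR',W(686,403,.024),'base front BL',W(92,385,.0),'BR',W(683,412,0))
print('brk BL',W(92,430,0),'BR',W(705,466,0))
print('handle end',W(363,533,.094),'root',W(372,380,.102))
togo(.5,.1,.3)
"
```

```text
tray rim BL [0.581  0.1326] BR [ 0.5741 -0.0976] base front BL [0.5814 0.1322] BR [ 0.5759 -0.0981]
brk BL [0.5635 0.1314] BR [ 0.5547 -0.1068]
handle end [0.5077 0.0231] root [0.5624 0.0211]
t 31.4 tcp [0.3951 0.4834 0.3268] w 0.654 F [ 0.2  0.7 -0.9] gf 0.0
 shift mm [-118.5 -379.4   26.8] turn deg [ 0.    0.01 -0.04]
```

The tray has been knocked back and is about 16 mm off (centre ≈ 0.633, 0.016 against 0.619, 0.010). That's within tolerance, but I'll mend it by pulling the handle, gripping near its end to stay clear of the baskets.

```bash

python3 -m pendant '[0.06,-0.01,-0.042,0,0,0,0, 0.06,-0.01,-0.042,0,0,0,0, 0.06,-0.01,-0.042,0,0,0,0, 0.06,-0.01,-0.042,0,0,0,0, 0.06,-0.01,-0.042,0,0,0,0, 0.06,-0.01,-0.042,0,0,0,0, 0.06,-0.01,-0.042,0,0,0,0, 0.06,-0.01,-0.042,0,0,0,0]' >/dev/null
python3 -m pendant '[0.06,-0.01,-0.042,0,0,0,0, 0.06,-0.01,-0.042,0,0,0,0, 0.06,-0.01,-0.042,0.03,0,0,0, 0.06,0,0,0.03,0,0,0, 0.06,0,0,0.03,0,0,0, 0.06,0,0,0.03,0,0,0, 0.06,0,0,0,0,0,0, 0.06,0,0,0,0,0,0]'
python3 -c "
from h import *
togo(.523,.0225,.078)"
```

```text
time_s: 33.0
tcp_pos: [0.4882, 0.0206, 0.2088]
tcp_rot: [0.055, 3.141, -0.0]
wrist_force: [-0.6, 0.2, 1.3]
gripper_width: 0.654
gripper_force: 0.0
t 33.0 tcp [0.4882 0.0206 0.2088] w 0.654 F [-0.6  0.2  1.3] gf 0.0
 shift mm [-34.7   3.2 130.8] turn deg [-0.01  0.01  0.  ]
```

```bash

python3 -m pendant '[0.06,-0.02,0.003,0,0,0,0, 0.06,-0.014,0,0.03,0,0,0, 0.06,0,0,0.03,0,0,0, 0.06,0,0,0.03,0,0,0, 0.06,0,0,0.03,0,0,0, 0.06,0,0,0.01,0,0,0, 0.06,0,0,0,0,0,0, 0.06,0,0,0,0,0,0]'
python3 -m pendant '[0,0,0,0,0,0,0, 0,0,0,0,0,0,0, 0,0,0,0,0,0,0, 0,0,0,0,0,0,0, 0,0,0,0,0,0,0, 0,0,0,0,0,0,0, 0,0,0,0,0,0,0]'
python3 -m pendant '[0,0.003,-0.001,0,0,0,0, 0,0.004,-0.002,0,0,0,0, 0,0.004,-0.002,0,0,0,0, 0,0.003,0,0,0,0,0, 0,0,0,0,0,0,0]'
python3 -m pendant '[0.06,0,0,0,0,0,0, 0.06,0,0,0,0,0,0, 0.06,0,0,0,0,0,0, 0.06,0,0,-0.03,0,0,0, 0.06,0.02,0,-0.04,0,0,0, 0.06,0.03,0,-0.04,0,0,0, 0.06,0.03,0,-0.04,0,0,0]'
python3 -m pendant '[0.06,0.01,0.042,0,0,0,0, 0.06,0,0.042,0,0,0,0, 0.06,0,0.042,0,0,0,0, 0.06,0,0.042,0,0,0,0, 0.06,0,0.042,0,0,0,0, 0.06,0,0.042,0,0,0,0, 0.06,0,0.042,0,0,0,0, 0.06,0,0.042,0,0,0,0]'
python3 -m pendant '[0.06,0,0.04,0,0,0,0, 0.06,0,0.04,0,0,0,0, 0.06,0,0,0,0,0,0, 0.06,0,0,0,0,0,0, 0.06,0,0,0,0,0,0]'
python3 -c "
from h import *
crop('top',150,118,160,80,5,'end')"
```

```text
time_s: 33.8
tcp_pos: [0.5241, 0.0225, 0.0804]
tcp_rot: [0.053, 3.138, -0.001]
wrist_force: [1.1, -0.3, 0.2]
gripper_width: 0.658
gripper_force: 0.0
time_s: 34.5
tcp_pos: [0.5222, 0.0226, 0.078]
tcp_rot: [-0.054, -3.141, 0.0]
wrist_force: [-0.4, -2.0, -0.0]
gripper_width: 0.128
gripper_force: 30.0
time_s: 35.0
tcp_pos: [0.5075, 0.0181, 0.078]
tcp_rot: [-0.054, -3.14, 0.0]
wrist_force: [-0.7, 0.1, 0.9]
gripper_width: 0.131
gripper_force: 30.0
time_s: 35.7
tcp_pos: [0.4272, 0.0211, 0.2294]
tcp_rot: [-0.053, -3.141, -0.0]
wrist_force: [0.0, -0.1, 0.5]
gripper_width: 0.652
gripper_force: 0.0
time_s: 36.5
tcp_pos: [0.4294, 0.3591, 0.228]
tcp_rot: [0.053, 3.141, -0.0]
wrist_force: [0.5, 0.2, -0.8]
gripper_width: 0.652
gripper_force: 0.0
time_s: 37.0
tcp_pos: [0.4325, 0.4363, 0.228]
tcp_rot: [-0.054, -3.141, 0.001]
wrist_force: [-0.1, -0.7, 0.6]
gripper_width: 0.655
gripper_force: 0.0
```

View pics/end.png

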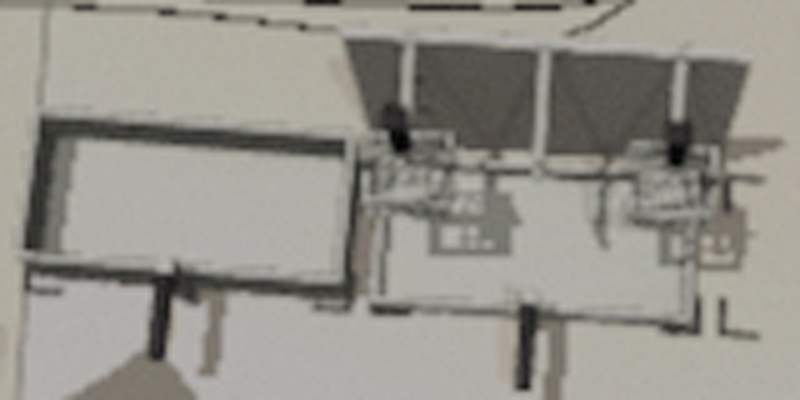

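The tray is now centred in its brackets (front corners at 372,308 and 697,325), the rinse pan is in the free place, both baskets are hanging, and the arm is clear. I'm handing in the job.

```bash
python3 -c "
from bench import *
print(finish_job())"
```

```text
the job is handed in; nothing more can be done
None
```

I handed in the job at about 37 s on the robot's clock: the rinse pan is in the free place, the drip tray is square under the hooks, and both grey baskets hang on the left and right hooks; the judge's result was not shown.

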